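# Fish the dropped spanner out of the machine casing

### The job

A long spanner has dropped into the flat green machine casing and is longer than the access opening in any direction. Grip it, tilt it and draw it out through the opening without forcing it against the casing, leaving the other things on the bench where they are. Finish holding the spanner still in the gripper, all of it at least 50 mm higher than the casing's top; do not put it down or let go.

Things in the scene. Friction and masses are not known exactly. Their poses are not given: they have to be found in the camera images.
- casing: flat green metal casing, white inner floor, fixed; 380 (x) x 280 (y) x 80 mm high; origin at the centre of its underside, z up; inner floor 4 mm above the bench, walls and top 6 mm thick. Access opening in the top, its only way in: 160 x 180 mm, x 0 to +160, y -90 to +90 mm in its frame. Its +x points away from the robot, within 35 degrees
- opening (a point): centre of the access opening, level with the casing's upper face; axes as the casing
- spanner: ring spanner, steel with orange sleeve, flat on the casing's inner floor, 280 mm long, 0.15 to 0.31 kg; origin mid-length on its underside, x along it, z up. Shank 16 mm wide, 12 mm thick (1 to 13 mm above its underside), to 102 mm either side of the middle; ring 38 mm across, 14 mm high at each end. Within 10 degrees of the casing's x; +x half under the opening, -x half under the top
- spanner_front (a point): centre of the ring at the spanner's +x end, the end under the opening, at half its height; 121 mm from the middle
- spanner_rear (a point): centre of the ring at the spanner's -x end, the end hidden under the casing's top, at half its height; 121 mm from the middle
- cover: removed green access cover, loose plate 180 x 200 x 4 mm lying on the bench; origin at the centre of its underside; to be left alone
- oil_can: blue can, 64 mm diameter, 130 mm high, standing; origin at the centre of its underside; to be left alone
- tape_roll: grey roll of tape lying flat, 100 mm diameter, 25 mm high; origin at the centre of its underside; to be left alone
- pulley: aluminium belt pulley lying flat, 90 mm diameter, 34 mm high; origin at the centre of its underside; to be left alone
- tin: open empty tin, 72 mm diameter, 80 mm high, standing; origin at the centre of its underside; to be left alone
- screwdriver: screwdriver lying on the bench, about 200 mm long; to be left alone

How it is judged:
At the end, for the whole second after the job is handed in: the fingers grip the spanner (more than 2 N); the centres of both its rings are more than 130 mm above the bench, that is 50 mm above the casing's top; it does not touch the casing and moves slower than 30 mm/s (height (world z) of each of spanner_front, spanner_rear above 0.13 m and contact force between the fingers and spanner above 2 N and contact force between casing and spanner below 0.1 N and linear speed of spanner below 0.03 m/s); the arm keeps its last pose, push and grip.
It fails at once if the spanner is forced against the casing (more than 60 N) (contact force between casing and spanner above 60 N).
It fails at once if another thing on the bench is moved by more than 30 mm (distance of any of cover, oil_can, tape_roll, pulley, tin, screwdriver from where it was at the start of the episode above 0.03 m).
It also fails if it takes over 38 s, if anything falls off the work surface, if the arm or the gripper's body presses on something with over 40 N, if the wrist force passes 120 N, or if a joint passes its speed limit or range.

### The arm

A 6-joint arm with a two-finger parallel gripper is mounted at the origin on the work surface. World frame = base frame: x ahead of the robot, y to its left, z up, the work surface at z = 0. Lengths are in m, angles in rad, forces in N, time in s.
With the tool pointing down it reaches from about 0.35 to 0.775 m from the base axis. Payload 7.3 kg.
Tool frame: the origin (TCP) lies at the very end of the fingers, on their centre line; the grasp point (between the pads) lies 19 mm behind it (robot.hold_point_z is the distance from the TCP to the grasp point, in m); y points along the fingers, z is the direction in which the jaws open and shut, and the axes are right-handed (so a half turn about y gives the same grasp; the last joint's range is limited). The gripper opens to 92 mm and grips with 3 to 60 N. Pads are 19 mm wide; open, the fingers measure 130 mm over their backs; the gripper's body (75 mm by 190 mm) begins 47 mm behind the grasp point.
Start: joints at [-1.403, 0.342, 1.524, -0, 1.275, -0.146], TCP at [0.162, -0.499, 0.227] pointing down, gripper open.
Joint ranges: [-2.53, 2.53], [-0.77, 2.02], [0.04, 2.7], [-1, 4.14], [0.28, 2.66], [-3.11, 3.11]. Speed limits (rad/s): [2.57, 2.57, 3.14, 3.14, 3.14, 3.14].

### API

Orientations are given as [roll, pitch, yaw] about the fixed x, y, z axes, in that order (R = Rz(yaw) Ry(pitch) Rx(roll)).
In Python, from cell import robot gives the robot as it stands.
- The arm moves only by the shell command python3 -m crank 'ROWS' [OPENING] [FORCE]. ROWS is a JSON object of lists of equal length, an entry for each row: "xyz": the shift along the tool's x, y, z in cm, a list of three; "roll": the turn about the tool's y in degrees. A call has 1 to 20 rows; each row shifts and turns the commanded pose from where the row before left it, along the tool's axes as they then stand; what a row does not reach is not made up. A row lasts 1/10 s, in which the tool goes at most 50 mm and 8.59 degrees, less where a joint would pass 70% of its speed; a pose out of reach is approached as far as the arm can. A call is refused whole if a number of a shift passes 5 or a number of a turn 8.59, either way. A call with a gripper value outside its range is refused whole. OPENING is the gripper command: -1 is fully open, 1 is shut, values between are in proportion, set as the call begins (- or left out, the last holds). The fingers move at their own pace and stop on an object; FORCE is the grip in N (left out, the last holds). Time passes only in rows, so rows that do not move let the fingers close. It gives the time, the measured TCP pose, the force and the opening at its end, in the units of the state.
- robot.observe(): the state, without advancing time (a new reading comes with each control period).
- robot.read_camera(name): name is "side" or "top" or "wrist"; returns the picture (480x640x3 uint8, red, green, blue); there is no depth.
- robot.calibration(name): a dict with "intrinsics" (3x3 intrinsics, pixels), "D" ([k1, k2, p1, p2, k3] as OpenCV has them; the pictures are not rectified), "pose" (4x4, takes a point from camera to world coordinates). Camera axes: x right, y down, z forward; pixel columns grow to the right and rows downward; lengths in m; the calibration is good to about 2 mm. A picture is of the moment at which its call begins: read the wrist's pose just before it. calibration takes no time and is no camera call; for the wrist camera it gives the pose at the moment of the call.
- robot.hand_in(): hands the job in, once; it reports no verdict.
The state is a dict: "time": time; "qpos": joint angles; "qvel": joint speeds; "joint_efforts": joint torques, N m; "tool_pos": TCP position; "tool_rot": TCP orientation; "contact_force": force on the tool from outside, world axes, zero at the start; "torque": the same for the moment, N m; "opening": finger opening in m.
Only numpy, scipy, OpenCV 4.12 (cv2) and the standard library are available. Lean on these libraries where they do the work, as an engineer would, in place of code of your own. Each camera call takes 0.05 s, during which the arm holds its last target.

## Working session

There is one attempt and no reset: what is moved stays moved. The work goes in short steps, Python scripts to look and compute and a shell command to move; the robot and the scene stay as the last step left them, time stands still between calls to the robot, and variables do not carry over. Pictures are saved under pics/ and viewed, and the job is handed in when it is done.

```bash
ls; mkdir -p pics
python3 - <<'E'
from cell import robot
import cv2
s=robot.observe();print(s)
for n in ("side","top","wrist"):
    c=robot.calibration(n);print(n,c)
    cv2.imwrite(f"pics/{n}0.png",robot.read_camera(n)[:,:,::-1])
print(robot.hold_point_z)
E
```

```text
pics
{'time': 0.0, 'qpos': array([-1.40299080e+00,  3.42721465e-01,  1.52502984e+00, -1.99756003e-05,
        1.27540127e+00, -1.46011731e-01]), 'qvel': array([ 6.68276901e-05,  1.19143746e-04,  8.25030505e-04,  1.53972955e-04,
       -1.02955038e-04,  4.98721589e-04]), 'joint_efforts': array([-1.54998645e-03, -4.31246603e+01, -2.44219869e+01,  7.15665333e-02,
        5.59677801e-02, -1.09340010e-04]), 'tool_pos': array([ 0.16200251, -0.49894319,  0.22604115]), 'tool_rot': array([-1.57234244e+00,  2.08061262e-04, -2.82776973e+00]), 'contact_force': array([-0.42007393, -0.1650219 ,  0.7606521 ]), 'torque': array([0.00529572, 0.01865679, 0.01562782]), 'opening': 0.09179697722451044}
side {'intrinsics': array([[595.88627559,   0.        , 326.77732359],
       [  0.        , 595.88627559, 239.81427157],
       [  0.        ,   0.        ,   1.        ]]), 'D': array([-0.20384525,  0.        ,  0.        ,  0.        ,  0.        ]), 'pose': array([[ 0.99282325, -0.08677898,  0.08228847,  0.36713166],
       [-0.11945912, -0.75192453,  0.64833558, -0.93090114],
       [ 0.00561282, -0.65
[... 420 characters left out ...]
       [-0.99933188,  0.02993241,  0.02097264, -0.0285267 ],
       [-0.02494536, -0.13920882, -0.9899488 ,  1.63412677],
       [ 0.        ,  0.        ,  0.        ,  1.        ]])}
wrist {'intrinsics': array([[377.88402735,   0.        , 317.8921762 ],
       [  0.        , 377.88402735, 240.41161407],
       [  0.        ,   0.        ,   1.        ]]), 'D': array([-0.05937341,  0.        ,  0.        ,  0.        ,  0.        ]), 'pose': array([[ 0.30852797, -0.9137675 , -0.26427154,  0.23391419],
       [-0.95121355, -0.29691041, -0.08388682, -0.47709753],
       [-0.00181192,  0.2772601 , -0.96079319,  0.38441683],
       [ 0.        ,  0.        ,  0.        ,  1.        ]])}
0.0188
```

View pics/side0.png

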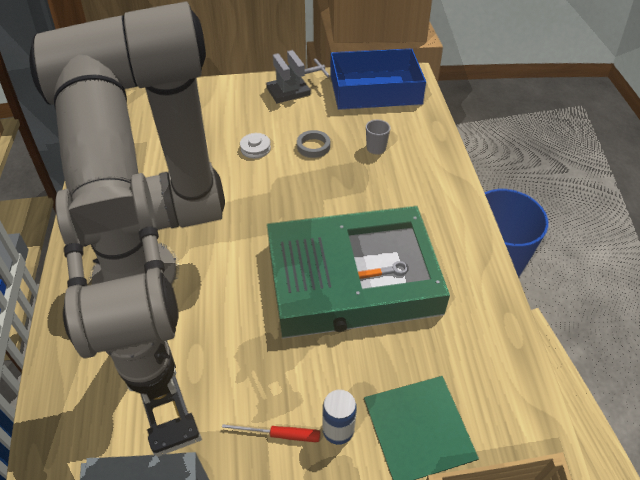

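View pics/top0.png

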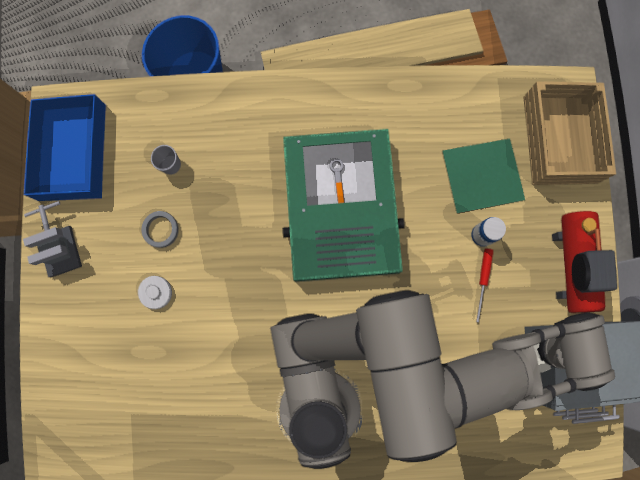

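View pics/wrist0.png

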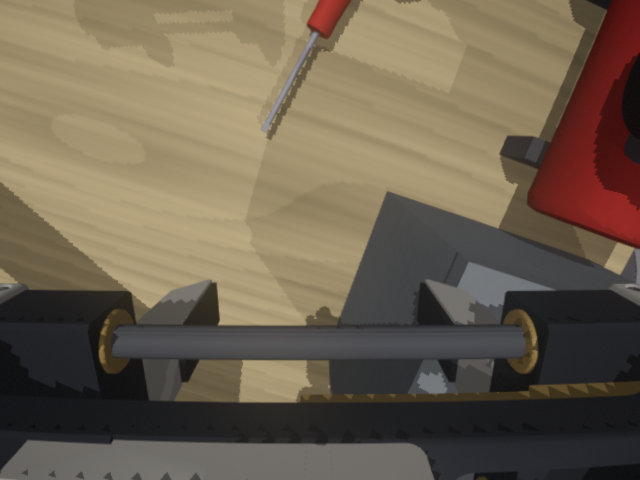

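The side view shows the casing in the middle, with the spanner ring at about (400,268). The top view shows the ring at (336,166) and the orange sleeve down to (341,200). The other things are well clear of the casing. Next I'll measure.

```bash
cat > h.py <<'E'
import numpy as np, cv2
from cell import robot
def ray(c,uv):
    p=cv2.undistortPoints(np.array(uv,float).reshape(-1,1,2),c["intrinsics"],c["D"]).reshape(-1,2)
    d=np.c_[p,np.ones(len(p))]@c["pose"][:3,:3].T
    return c["pose"][:3,3],d
def onz(c,uv,z):
    o,d=ray(c,uv); return o+d*((z-o[2])/d[:,2])[:,None]
def proj(c,P):
    T=np.linalg.inv(c["pose"]);P=np.atleast_2d(P)
    return cv2.projectPoints(P.astype(float),cv2.Rodrigues(T[:3,:3])[0],T[:3,3],c["intrinsics"],c["D"])[0].reshape(-1,2)
E
python3 - <<'E'
from h import *
for n,(x0,x1,y0,y1) in dict(top=(270,420,120,290),side=(255,460,195,345)).items():
    im=cv2.imread(f"pics/{n}0.png")
    cr=im[y0:y1,x0:x1]; f=min(800/cr.shape[1],600/cr.shape[0])
    cv2.imwrite(f"pics/{n}0z.png",cv2.resize(cr,None,fx=f,fy=f,interpolation=cv2.INTER_CUBIC)); print(n,f)
im=cv2.imread("pics/top0.png"); hsv=cv2.cvtColor(im,cv2.COLOR_BGR2HSV)
g=cv2.inRange(hsv,(60,80,30),(90,255,255))
c=robot.calibration("top")
n,l,st,ce=cv2.connectedComponentsWithStats(g)
for i in range(1,n):
    if st[i,4]>500: print(i,st[i],ce[i])
k=[i for i in range(1,n) if st[i,0]<310 and st[i,4]>500][0]
cs,hh=cv2.findContours((l==k).astype(np.uint8),cv2.RETR_CCOMP,cv2.CHAIN_APPROX_NONE)
for q,h in zip(cs,hh[0]):
    if cv2.contourArea(q)>800:
        r=cv2.minAreaRect(q); print(cv2.contourArea(q),r,h[3])
        b=cv2.boxPoints(r); P=onz(c,b,0.08); print(b.round(1).tolist(),P.round(4).tolist(),P.mean(0).round(4),np.linalg.norm(P[1]-P[0]),np.linalg.norm(P[2]-P[1]))
o=cv2.inRange(hsv,(5,150,120),(20,255,255)); o[:, :300]=0;o[:,380:]=0;o[:120]=0;o[250:]=0
ys,xs=np.nonzero(o); print(len(xs),cv2.fitLine(np.c_[xs,ys].astype(np.float32),cv2.DIST_L2,0,.01,.01).ravel(),ys.min(),ys.max())
E
```

```text
top 3.5294117647058822
side 3.902439024390244
1 [  284   129   118   152 10302] [342.47495632 214.50417395]
2 [ 443  140   82   73 4297] [483.10914592 175.26483593]
15183.0 ((341.6944580078125, 204.62942504882812), (144.2354278564453, 109.37020874023438), 85.48600769042969) -1
[[281.5, 137.0], [390.5, 128.39999389648438], [401.8999938964844, 272.20001220703125], [292.8999938964844, 280.79998779296875]] [[0.7175, 0.0801, 0.08], [0.7321, -0.2094, 0.08], [0.3509, -0.2205, 0.08], [0.3373, 0.0582, 0.08]] [ 0.5345 -0.0729  0.08  ] 0.2897992559973168 0.3813948857819939
4284.0 ((338.96978759765625, 173.12242126464844), (62.04179000854492, 71.69097137451172), 85.42607879638672) 0
[[300.79998779296875, 145.10000610351562], [372.20001220703125, 139.3000030517578], [377.20001220703125, 201.1999969482422], [305.70001220703125, 206.89999389648438]] [[0.6936, 0.0296, 0.08], [0.7033, -0.1593, 0.08], [0.5368, -0.1648, 0.08], [0.5274, 0.0206, 0.08]] [ 0.6153 -0.0685  0.08  ] 0.1891396867749379 0.16657148780930373
116 [1.3637573e-01 9.9065721e-01 3.3951724e+02 1.9232759e+02] 182 202
```

View pics/top0z.png

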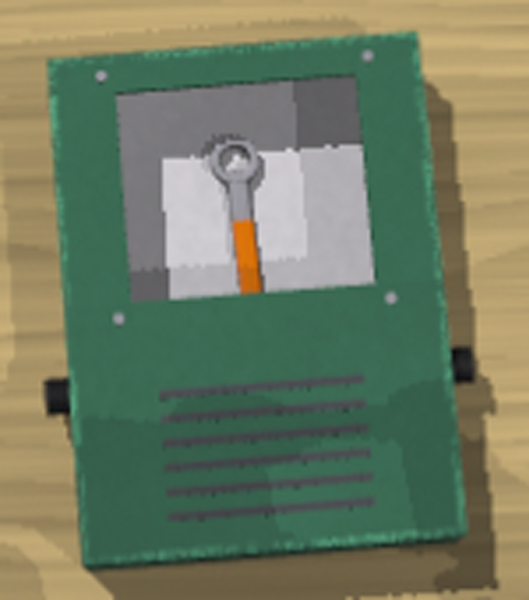

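View pics/side0z.png

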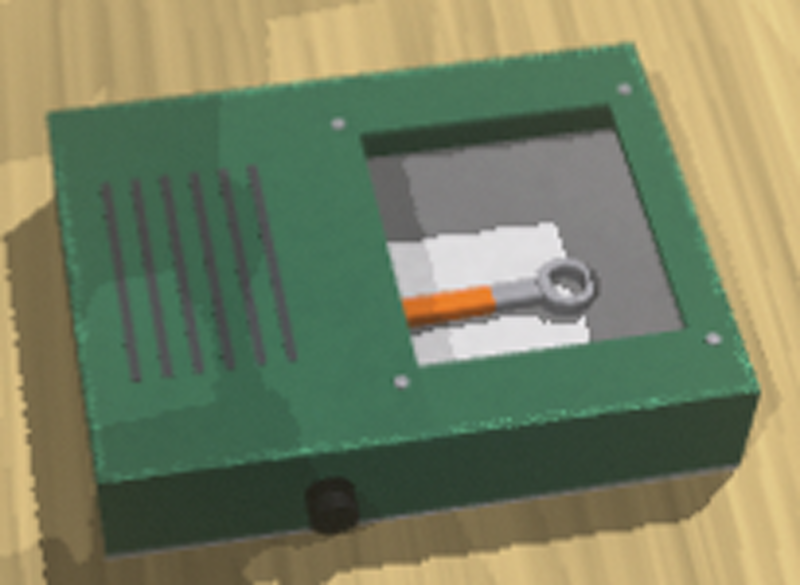

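Run:
```python
from h import *
im=cv2.imread("pics/side0.png")
cv2.imwrite("pics/grip0z.png",cv2.resize(im[330:470,80:240],None,fx=4.2,fy=4.2,interpolation=cv2.INTER_CUBIC))
ct,cs=robot.calibration("top"),robot.calibration("side")
a=onz(ct,[(336.9,165.3)],.016);b=onz(ct,[(340.8,202.2)],.017);print(a,b)
print("side",onz(cs,[(400.3,268.0)],.016), onz(cs,[(255+407/3.902,195+312/3.902)],.017), onz(cs,[(255+492/3.902,195+298/3.902)],.017))
d=(a-b)[0];print("yaw",np.degrees(np.arctan2(d[1],d[0])))
o=robot.observe(); from scipy.spatial.transform import Rotation as R
M=R.from_euler("xyz",o["tool_rot"]).as_matrix();print(M.round(3))
# project TCP & tool axes in side view
P=[o["tool_pos"]+M@np.array(v) for v in [(0,0,0),(0,-.066,.095),(0,-.066,-.095),(.0375,-.066,0),(-.0375,-.066,0)]]
print(proj(cs,P).round(0)); print((proj(cs,P)-[80,330])*4.2)
# opening corners side
```

```text
[[ 0.65162342 -0.06514967  0.016     ]] [[ 0.54886756 -0.07219471  0.017     ]]
side [[ 0.65770184 -0.06710131  0.016     ]] [[ 0.55496353 -0.07714194  0.017     ]] [[ 0.60901793 -0.07254232  0.017     ]]
yaw 3.9221168114899676
[[-0.951 -0.     0.309]
 [-0.309  0.001 -0.951]
 [-0.    -1.    -0.001]]
[[171. 418.]
 [180. 453.]
 [148. 354.]
 [141. 409.]
 [185. 393.]]
[[384.23194759 370.10414326]
 [421.88411741 518.5817438 ]
 [284.46351935  98.75705801]
 [254.8314987  332.88959023]
 [441.3050369  264.13139579]]
```

View pics/grip0z.png

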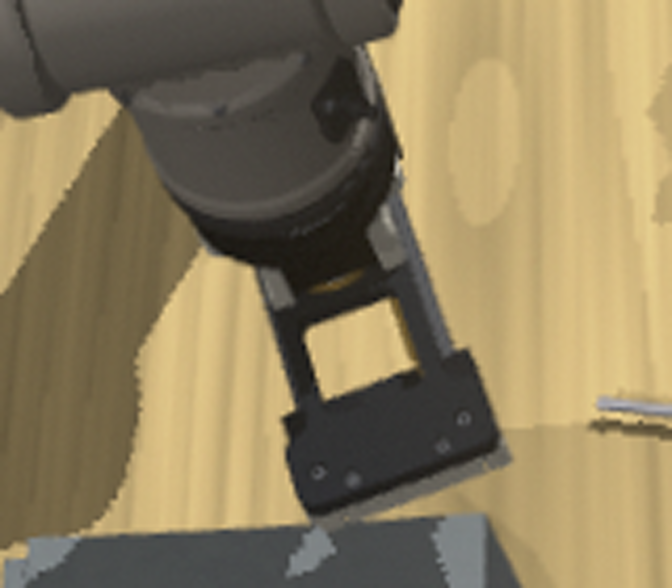

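Run:
```python
from h import *
from scipy.spatial.transform import Rotation as R
o=robot.observe()
M=R.from_euler("xyz",o["tool_rot"]).as_matrix()
for n in("wrist","side"):
    c=robot.calibration(n);im=cv2.imread(f"pics/{n}0.png")
    off=np.array([0,0]);f=1
    if n=="side": off=np.array([80,330]);f=4.2;im=cv2.imread("pics/grip0z.png")
    def box(x,y0,y1,z0,z1,col):
        P=[(a,b,d) for a in(-x,x) for b in(y0,y1) for d in(z0,z1)]
        q=((proj(c,o["tool_pos"]+np.array(P)@M.T)-off)*f).astype(int)
        for i in range(8):
            for j in range(i):
                if sum(u!=v for u,v in zip(P[i],P[j]))==1: cv2.line(im,tuple(map(int,q[i])),tuple(map(int,q[j])),col,1)
    box(.0375,-.066,-.1,-.095,.095,(0,0,255))
    box(.0095,0,-.066,.046,.065,(0,255,0));box(.0095,0,-.066,-.046,-.065,(255,255,0))
    cv2.imwrite(f"pics/{n}box.png",im)
T=np.linalg.inv(np.r_[np.c_[M,o["tool_pos"]],[[0,0,0,1]]])@robot.calibration("wrist")["pose"];print(T.round(3))
```

```text
[[ 0.     0.961  0.277 -0.075]
 [ 0.    -0.277  0.961 -0.158]
 [ 1.    -0.    -0.001  0.001]
 [ 0.     0.     0.     1.   ]]
```

View pics/wristbox.png

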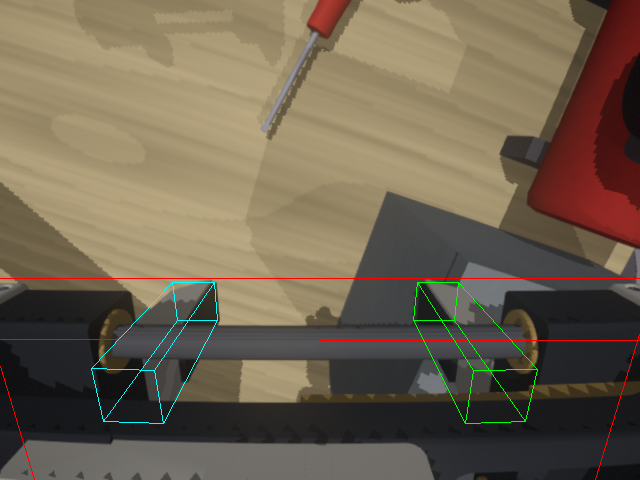

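View pics/sidebox.png

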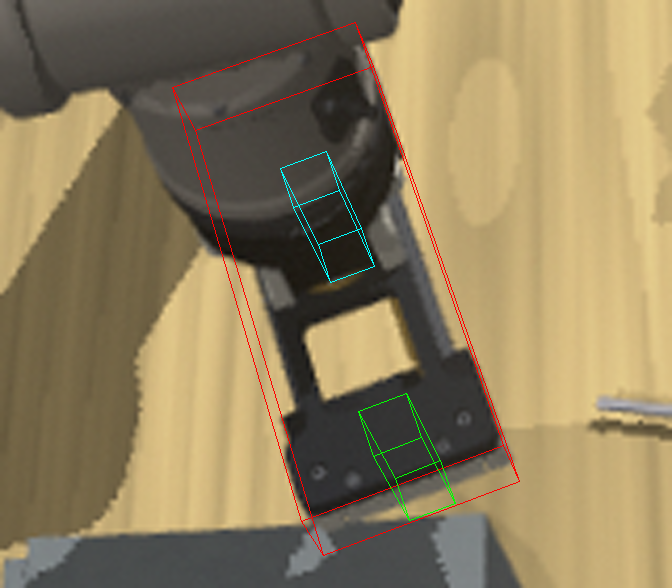

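The two views put the front ring at about (0.655, -0.066) with a yaw of about 4–5°. The casing yaw is about 2.8° and its centre is about (0.535, -0.073).

The gripper body spans 190 mm and the opening is 180 mm, so the body can't go below the casing top. That limits the TCP to about z = 0.015, which only catches the upper few mm of the shank. The moves can't tilt the tool, so the spanner has to pivot in the pads while its rear stays on the floor.

I'll grip about 51 mm behind the ring centre. First I'll move above it and look with the wrist camera.

```bash
python3 -m crank '{"xyz":[[-1.5,0,-0.7],[-3.4,0,-1.7],[-3.4,0,-1.7],[-3.4,0,-1.7],[-3.4,0,-1.7],[-3.4,0,-1.7],[-3.4,0,-1.7],[-3.4,0,-1.7],[-3.4,0,-1.7],[-3.4,0,-1.7],[-3.4,0,-1.7],[-3.4,0,-1.7],[-3.4,0,-1.7],[-3.4,0,-1.7],[-3.4,0,-1.7],[-3.4,0,-1.7],[-2.8,0,-1.2],[0,0,0],[0,0,0],[0,0,0]],"roll":[0,0,0,0,0,0,0,0,0,0,0,0,0,0,0,0,0,6.5,6.5,0]}' -1
python3 - <<'E'
from h import *
c=robot.calibration("wrist")
cv2.imwrite("pics/wrist1.png",robot.read_camera("wrist")[:,:,::-1])
np.save("w1.npy",c["pose"]);o=robot.observe();print(o)
E
```

```text
time: 2.15
tool_pos: [0.6032, -0.0666, 0.2264]
tool_rot: [-1.571, -0.001, -3.055]
contact_force: [-0.3, -0.5, 0.0]
opening: 0.0919
{'time': 2.2, 'qpos': array([-2.36957583e-01,  4.94917550e-01,  1.28353028e+00,  9.91612595e-05,
        1.36376576e+00,  1.24382492e+00]), 'qvel': array([-0.01195052, -0.00409243, -0.00168917,  0.00111626,  0.00126059,
       -0.0322723 ]), 'joint_efforts': array([  0.22253112, -51.65101647, -25.44075608,   0.06881871,
        -0.07088918,   0.4993967 ]), 'tool_pos': array([ 0.60320317, -0.06704224,  0.22651872]), 'tool_rot': array([-1.57108765e+00, -5.56870242e-04, -3.05159916e+00]), 'contact_force': array([ 0.42007979, -0.21148165, -0.54934578]), 'torque': array([-0.00339114,  0.08312439,  0.01334353]), 'opening': 0.09169292022403042}
```

View pics/wrist1.png

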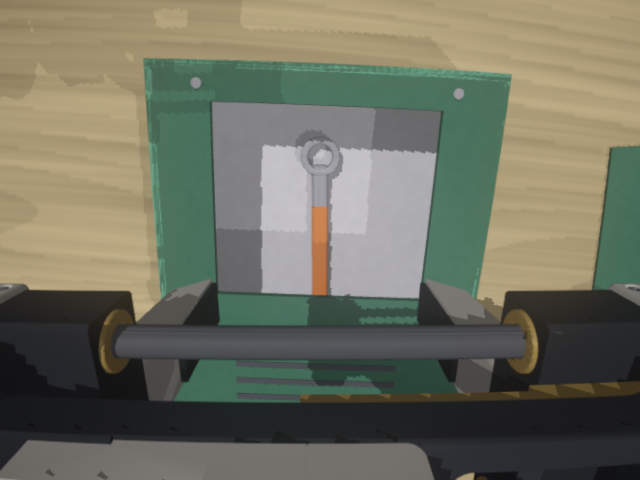

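The wrist view shows the ring at (320,157) and the sleeve running straight down to (320,296), so the jaws are almost square to the spanner. Now I'll measure from it.

Run:
```python
from h import *
c=robot.calibration("wrist");c["pose"]=np.load("w1.npy")
im=cv2.imread("pics/wrist1.png");hsv=cv2.cvtColor(im,cv2.COLOR_BGR2HSV)
o=cv2.inRange(hsv,(3,120,80),(22,255,255));o[:,:290]=0;o[:,350:]=0;o[:200]=0;o[300:]=0
ys,xs=np.nonzero(o);print(len(xs),ys.min(),ys.max())
v=[]
for y in(215,250,290):
    x=xs[ys==y];v.append((x.mean()+0,y));print(y,x.min(),x.max())
P=onz(c,v,.017);print(P.round(4));d=P[0]-P[-1];print(np.degrees(np.arctan2(d[1],d[0])))
print("width",onz(c,[(311.5,250),(328.5,250)],.017))
R_=onz(c,[(320.5,157)],.018);print("ring",R_)
Q=onz(c,[(211,101),(442,111),(424,299),(216,293)],.08);print(Q.round(4),Q.mean(0))
ob=robot.observe();print(ob["tool_pos"],ob["tool_rot"])
print(np.degrees(ob["tool_rot"][2])+180)
```

```text
1266 207 294
215 313 327
250 313 326
290 313 326
[[ 0.5988 -0.07    0.017 ]
 [ 0.5624 -0.0727  0.017 ]
 [ 0.5184 -0.0766  0.017 ]]
4.692778294854212
width [[ 0.56173995 -0.06453316  0.017     ]
 [ 0.56324768 -0.08181239  0.017     ]]
ring [[ 0.65530814 -0.06542408  0.018     ]]
[[ 0.6945  0.0228  0.08  ]
 [ 0.7027 -0.1551  0.08  ]
 [ 0.5451 -0.1667  0.08  ]
 [ 0.5349  0.0165  0.08  ]] [ 0.61928674 -0.07064662  0.08      ]
[ 0.60320317 -0.06704224  0.22651872] [-1.57108765e+00 -5.56870242e-04 -3.05159916e+00]
5.156247330942534
```

```bash
python3 -m crank '{"xyz":[[-0.1,2,0.3],[0,4,0],[0,4,0],[0,4,0],[0,3.5,0],[0,1.5,0],[0,0.5,0],[0,0,0],[0,0,0],[0,0,0]],"roll":[0,0,0,0,0,0,0,0,0,0]}'
python3 - <<'E'
from h import *
for n in("side","wrist"):
    im=robot.read_camera(n)[:,:,::-1]
    if n=="side": im=cv2.resize(im[140:340,240:480],None,fx=3,fy=3,interpolation=cv2.INTER_CUBIC)
    cv2.imwrite(f"pics/{n}2.png",im)
o=robot.observe();print(o["time"],o["tool_pos"],o["contact_force"])
E
```

```text
time: 3.2
tool_pos: [0.6057, -0.0712, 0.0333]
tool_rot: [-1.57, 0.003, -3.054]
contact_force: [0.2, 0.3, 0.1]
opening: 0.0916
3.3 [ 0.60535047 -0.07110447  0.03288309] [-0.42570651  0.41190204  0.6302665 ]
```

View pics/side2.png

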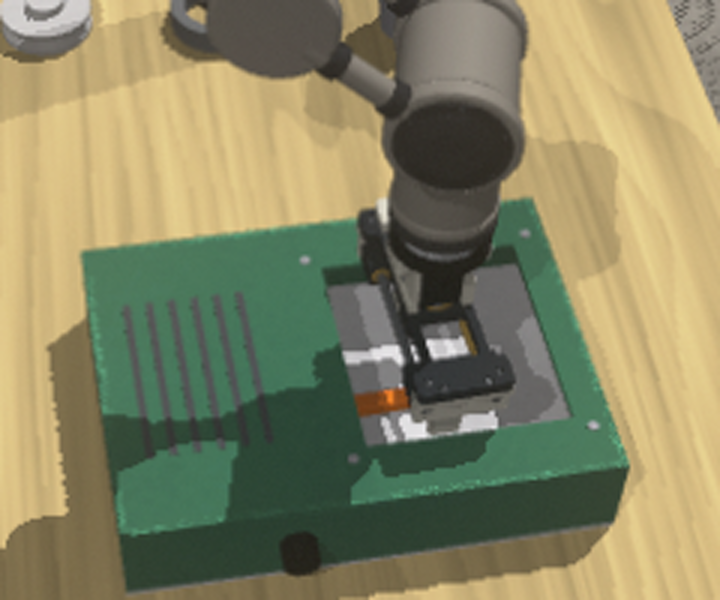

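View pics/wrist2.png

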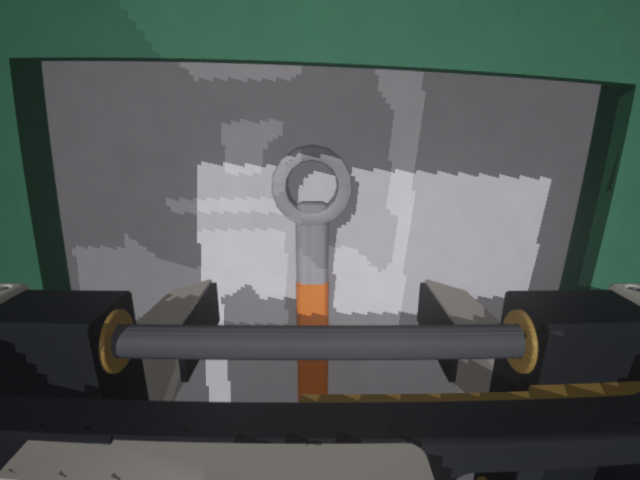

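The spanner sits between the open fingers, with the sleeve at about x=312 px and the pads at about 215 and 420. I'll lower the tool in small steps and watch the force in case the body touches the casing top.

```bash
python3 -m crank '{"xyz":[[0,0.4,-0.1],[0,0.4,0],[0,0.3,0],[0,0.2,0],[0,0,0],[0,0,0],[0,0,0]],"roll":[0,0,0,0,0,0,0]}'; python3 -m crank '{"xyz":[[0,0.2,0],[0,0,0],[0,0,0]],"roll":[0,0,0]}'
```

```text
time: 4.0
tool_pos: [0.6048, -0.07, 0.0188]
tool_rot: [-1.571, 0.0, -3.055]
contact_force: [0.7, -0.7, 0.4]
opening: 0.092
time: 4.3
tool_pos: [0.6046, -0.07, 0.0167]
tool_rot: [-1.571, -0.0, -3.055]
contact_force: [-0.1, -0.5, -0.1]
opening: 0.0915
```

```bash
python3 -m crank '{"xyz":[[0,0.2,0],[0,0,0],[0,0,0]],"roll":[0,0,0]}'; python3 -m crank '{"xyz":[[0,0.1,0],[0,0,0],[0,0,0]],"roll":[0,0,0]}'
```

```text
time: 4.6
tool_pos: [0.6046, -0.07, 0.0146]
tool_rot: [-1.571, -0.0, -3.055]
contact_force: [0.4, 0.4, 0.3]
opening: 0.0921
time: 4.9
tool_pos: [0.6047, -0.07, 0.0137]
tool_rot: [-1.571, -0.0, -3.055]
contact_force: [0.1, -0.1, -0.3]
opening: 0.092
```

```bash
for i in 1 2 ; do python3 -m crank '{"xyz":[[0,0.1,0],[0,0,0],[0,0,0]],"roll":[0,0,0]}'|sed -n 2,4p; done
```

```text
tool_pos: [0.6046, -0.07, 0.0127]
tool_rot: [-1.571, -0.0, -3.055]
contact_force: [-0.1, -0.5, 0.5]
tool_pos: [0.6046, -0.07, 0.0117]
tool_rot: [-1.571, -0.0, -3.055]
contact_force: [-1.0, 0.1, 0.4]
```

```bash
for i in 1 2 3 4; do python3 -m crank '{"xyz":[[0,0.1,0],[0,0,0]],"roll":[0,0]}'|sed -n 2,4p; done
```

```text
tool_pos: [0.6046, -0.07, 0.0106]
tool_rot: [-1.571, -0.0, -3.055]
contact_force: [-0.5, 0.1, -0.1]
tool_pos: [0.6046, -0.07, 0.0095]
tool_rot: [-1.571, -0.0, -3.055]
contact_force: [0.5, 0.1, 0.3]
tool_pos: [0.6046, -0.0699, 0.0085]
tool_rot: [-1.571, -0.0, -3.055]
contact_force: [-0.4, 0.3, 0.0]
tool_pos: [0.6046, -0.07, 0.0076]
tool_rot: [-1.571, -0.0, -3.055]
contact_force: [-1.1, 0.1, 0.1]
```

There was no contact down to a TCP of 7.6 mm, so the pads now cover about 9 mm of the shank. I'll close gently.

```bash
python3 -m crank '{"xyz":[[0,0,0],[0,0,0],[0,0,0],[0,0,0],[0,0,0],[0,0,0],[0,0,0],[0,0,0],[0,0,0],[0,0,0],[0,0,0],[0,0,0]],"roll":[0,0,0,0,0,0,0,0,0,0,0,0]}' 1 12
python3 -m crank '{"xyz":[[0,-0.3,0],[0,-0.4,0],[0,-0.4,0],[0,-0.4,0],[0,0,0],[0,0,0]],"roll":[0,0,0,0,0,0]}'
python3 - <<'E'
from h import *
for n in("side","wrist"):
    im=robot.read_camera(n)[:,:,::-1]
    if n=="side": im=cv2.resize(im[140:340,240:480],None,fx=3,fy=3,interpolation=cv2.INTER_CUBIC)
    cv2.imwrite(f"pics/{n}3.png",im)
E
```

```text
time: 7.5
tool_pos: [0.6047, -0.0699, 0.0077]
tool_rot: [-1.571, -0.0, -3.055]
contact_force: [0.5, 1.0, 0.1]
opening: 0.0158
time: 8.1
tool_pos: [0.6049, -0.07, 0.023]
tool_rot: [-1.57, 0.001, -3.055]
contact_force: [0.9, -0.2, -2.0]
opening: 0.0158
```

View pics/side3.png

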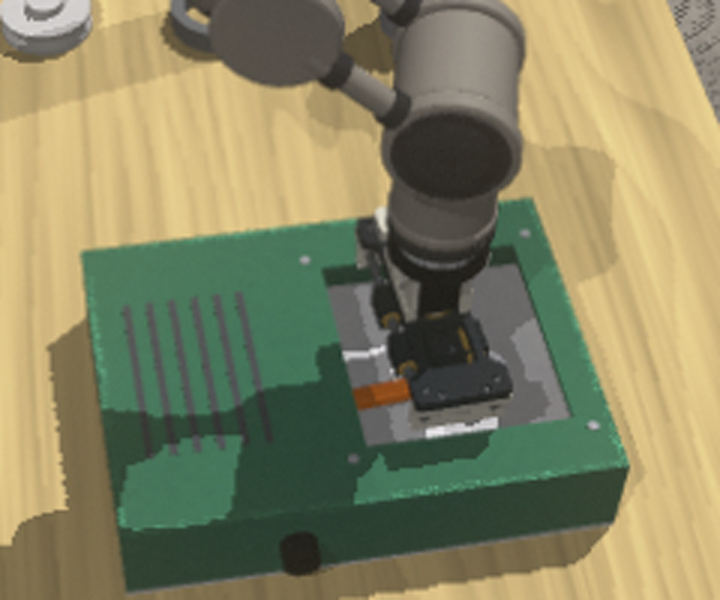

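View pics/wrist3.png

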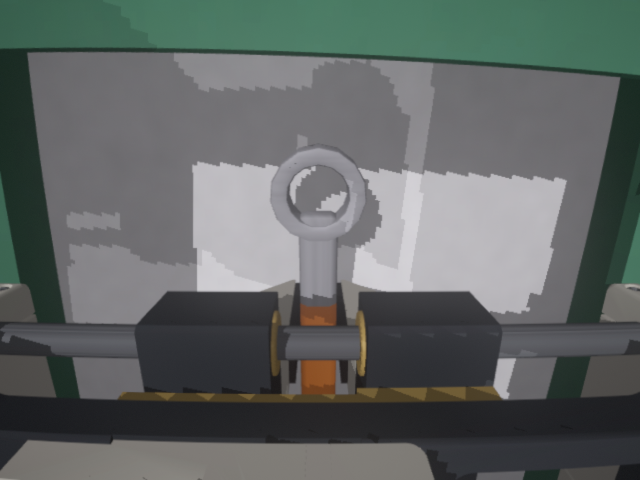

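The spanner is gripped (opening 15.8 mm, about 2 N of load), with the ring at (318,193) in the wrist view. I'll loosen the grip so it pivots, then lift slowly.

```bash
python3 -m crank '{"xyz":[[0,0,0],[0,0,0],[0,-0.3,0],[0,-0.4,0],[0,-0.4,0],[0,-0.4,0],[0,0,0],[0,0,0]],"roll":[0,0,0,0,0,0,0,0]}' - 5
cat > tilt.py <<'E'
import sys
from h import *
from scipy.spatial.transform import Rotation as R
n=sys.argv[1]
im=robot.read_camera("wrist")[:,:,::-1]
cv2.imwrite(f"pics/wrist{n}.png",im)
im=robot.read_camera("side")[:,:,::-1]
cv2.imwrite(f"pics/side{n}.png",cv2.resize(im[80:340,240:540],None,fx=2.6,fy=2.6,interpolation=cv2.INTER_CUBIC))
o=robot.observe();print(o["time"],o["tool_pos"],o["contact_force"],o["opening"])
E
python3 tilt.py 4
```

```text
time: 9.0
tool_pos: [0.605, -0.07, 0.038]
tool_rot: [-1.57, 0.001, -3.055]
contact_force: [0.6, -0.3, -2.3]
opening: 0.0156
9.1 [ 0.60485518 -0.06998919  0.03775177] [ 1.17905385  0.3517768  -1.60744834] 0.01608291769114475
```

View pics/wrist4.png

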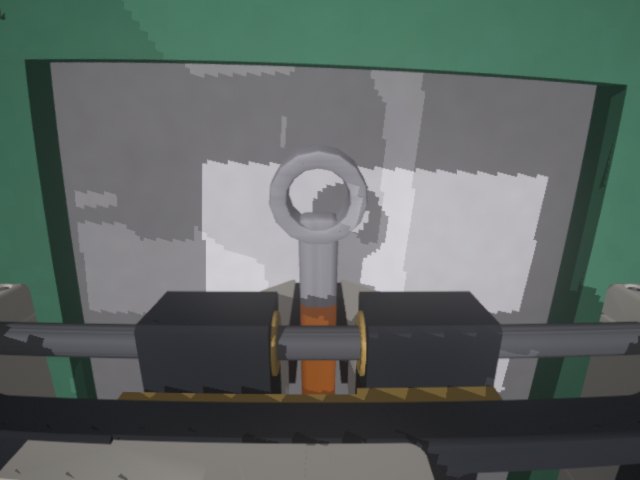

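View pics/side4.png

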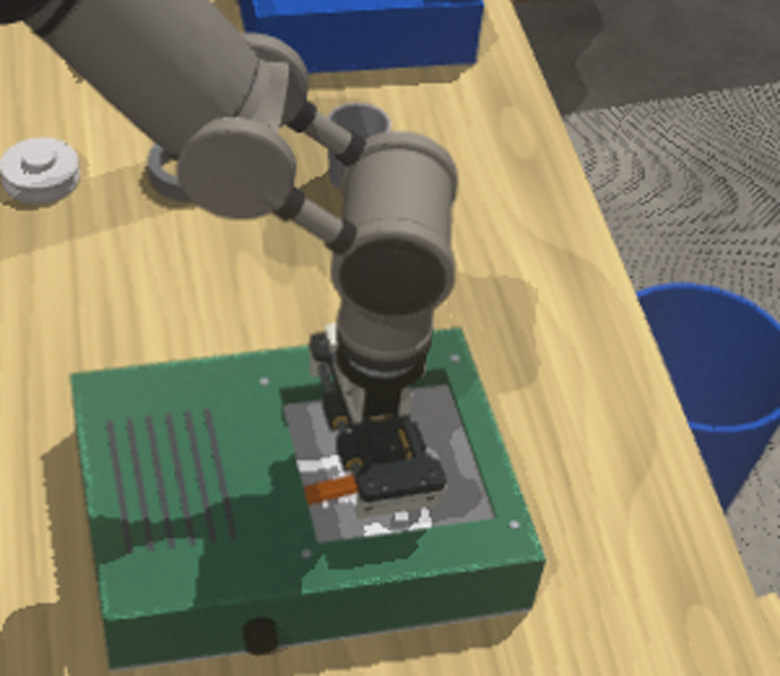

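The ring has grown from about 94 to 98 px wide in the wrist view, so the front is rising relative to the tool and the spanner is pivoting. I'll keep lifting to about 70 mm, which stays under the opening's x=0 edge.

```bash
python3 -m crank '{"xyz":[[0,-0.3,0],[0,-0.4,0],[0,-0.5,0],[0,-0.5,0],[0,-0.5,0],[0,-0.5,0],[0,-0.5,0],[0,-0.5,0],[0,-0.3,0],[0,0,0],[0,0,0]],"roll":[0,0,0,0,0,0,0,0,0,0,0]}' 
python3 tilt.py 5
```

```text
time: 10.2
tool_pos: [0.605, -0.07, 0.0778]
tool_rot: [-1.571, 0.001, -3.055]
contact_force: [0.2, -0.2, -0.9]
opening: 0.0158
10.3 [ 0.60480472 -0.06996163  0.07763394] [ 0.98006215  0.20882936 -0.64383119] 0.015702711792940107
```

View pics/wrist5.png

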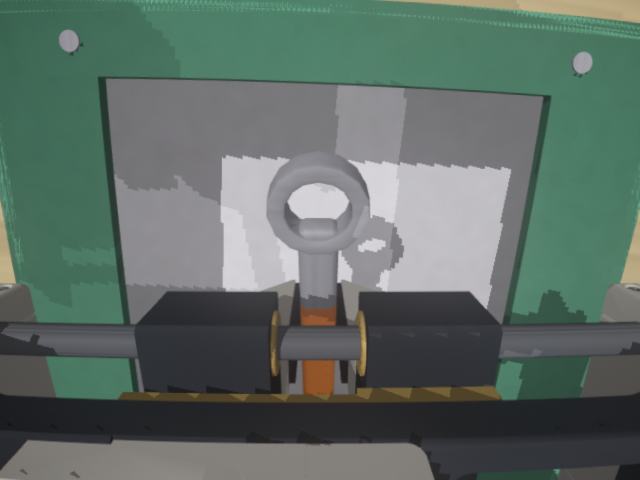

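View pics/side5.png

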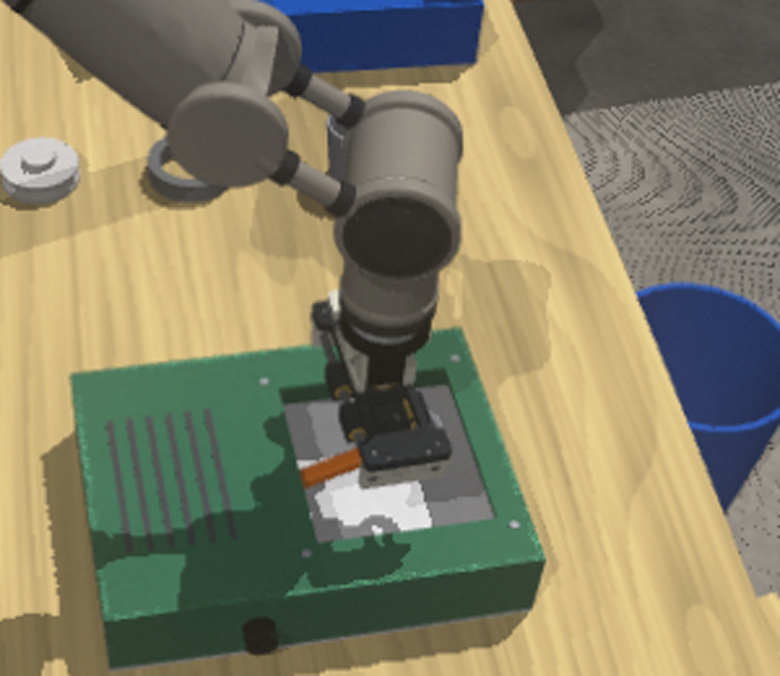

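The spanner now shows a clear tilt in both views, and the sleeve slopes down under the top. I'll go on diagonally, up and +x.

```bash
python3 -m crank '{"xyz":[[0,-0.3,0],[-0.2,-0.4,0],[-0.3,-0.5,0],[-0.3,-0.5,0],[-0.3,-0.5,0],[-0.3,-0.5,0],[-0.3,-0.5,0],[-0.3,-0.5,0],[-0.3,-0.5,0],[-0.3,-0.5,0],[-0.2,-0.4,0],[-0.1,-0.2,0],[0,0,0],[0,0,0]],"roll":[0,0,0,0,0,0,0,0,0,0,0,0,0,0]}' 
python3 tilt.py 6
```

```text
time: 11.7
tool_pos: [0.6338, -0.0675, 0.1308]
tool_rot: [-1.571, 0.001, -3.055]
contact_force: [1.0, -0.4, -2.1]
opening: 0.016
11.8 [ 0.63373646 -0.06746487  0.13079306] [-0.06472712  0.65898967 -1.46965458] 0.016198878790194302
```

View pics/wrist6.png

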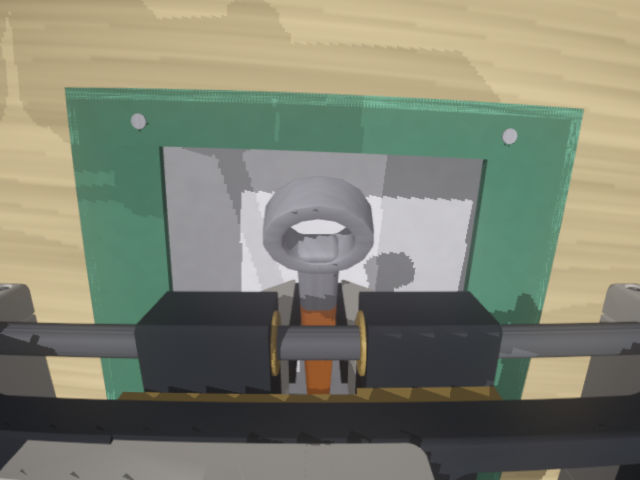

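View pics/side6.png

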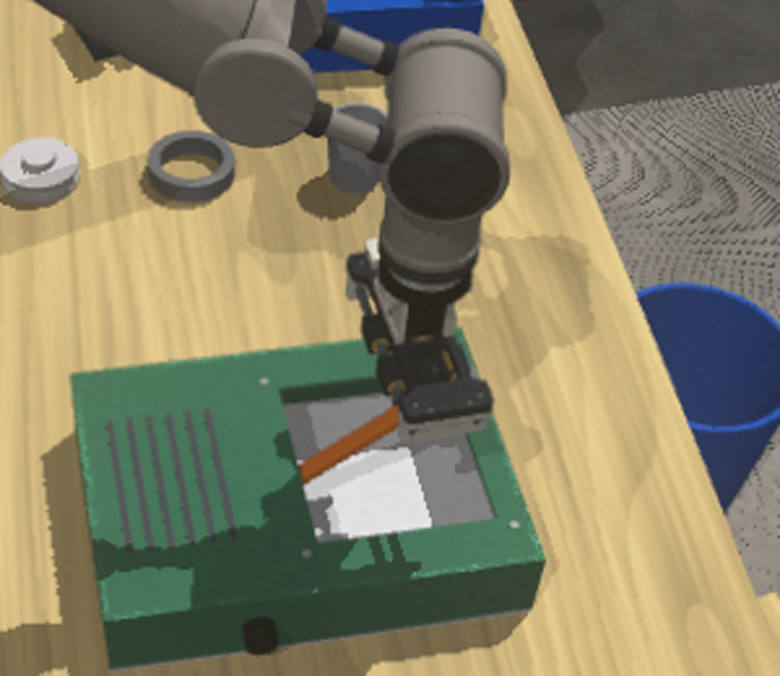

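It is now about 40° tilted, the ring is well above the top, and the force is only the weight. I'll go up a little more, then slide along the spanner's axis.

```bash
python3 -m crank '{"xyz":[[-0.1,-0.3,0],[-0.2,-0.5,0],[-0.2,-0.5,0],[-0.2,-0.5,0],[-0.3,-0.5,0],[-0.5,-0.5,0],[-0.5,-0.5,0],[-0.5,-0.5,0],[-0.5,-0.5,0],[-0.4,-0.4,0],[-0.2,-0.2,0],[0,0,0],[0,0,0]],"roll":[0,0,0,0,0,0,0,0,0,0,0,0,0]}' 
python3 tilt.py 7
```

```text
time: 13.1
tool_pos: [0.6699, -0.0644, 0.1801]
tool_rot: [-1.57, 0.002, -3.055]
contact_force: [1.7, 1.1, 0.7]
opening: 0.0158
13.2 [ 0.66981363 -0.06437686  0.18022117] [1.90779383 0.12563807 0.61619695] 0.015888889879721788
```

View pics/wrist7.png

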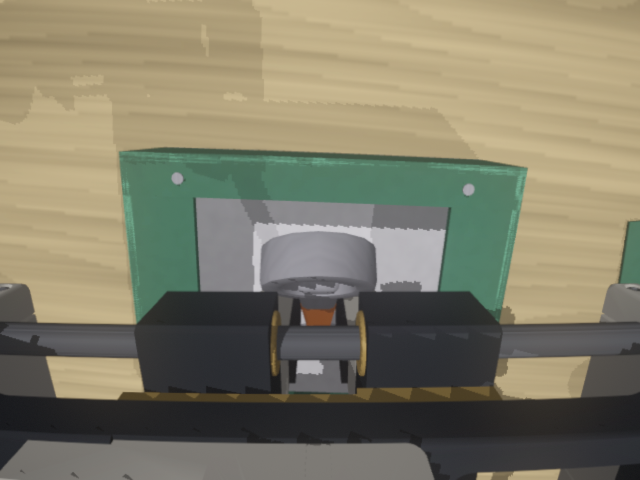

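View pics/side7.png

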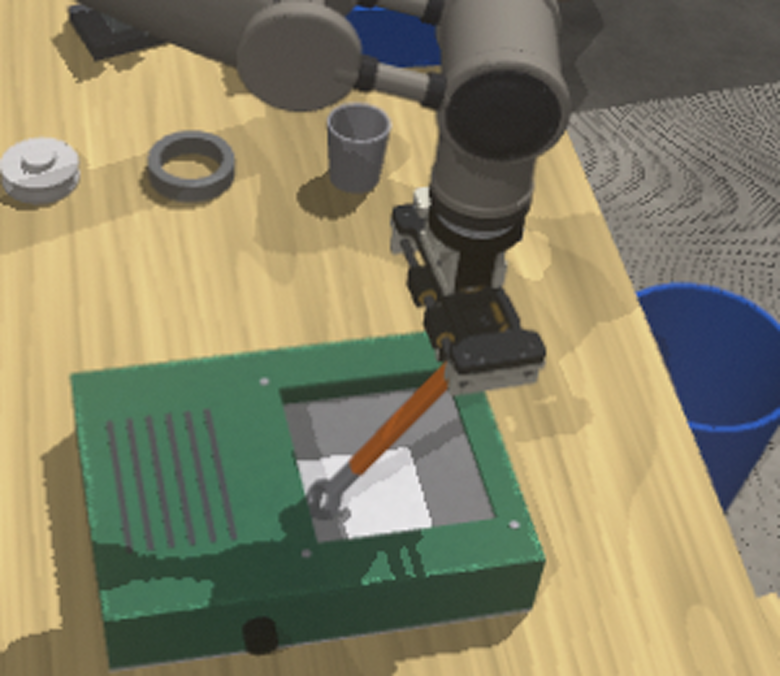

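The rear ring is now visible under the opening, at (322,497) in the zoomed side view, with a tilt of about 60°. The spanner is clear of the edge, so I'll firm up the grip and lift straight up.

```bash
python3 -m crank '{"xyz":[[0,0,0],[0,0,0],[0,-0.3,0],[0,-0.5,0],[0,-0.5,0],[0,-0.5,0],[0,-0.5,0],[0,-0.5,0],[0,-0.5,0],[0,-0.2,0],[0,0,0],[0,0,0]],"roll":[0,0,0,0,0,0,0,0,0,0,0,0]}' - 15
python3 tilt.py 8
```

```text
time: 14.4
tool_pos: [0.6693, -0.0643, 0.2145]
tool_rot: [-1.571, -0.0, -3.055]
contact_force: [-1.0, -0.2, -2.6]
opening: 0.0158
14.5 [ 0.66925348 -0.06430516  0.21433641] [ 0.26259133 -0.26768541 -2.99523306] 0.01598678546379468
```

View pics/side8.png

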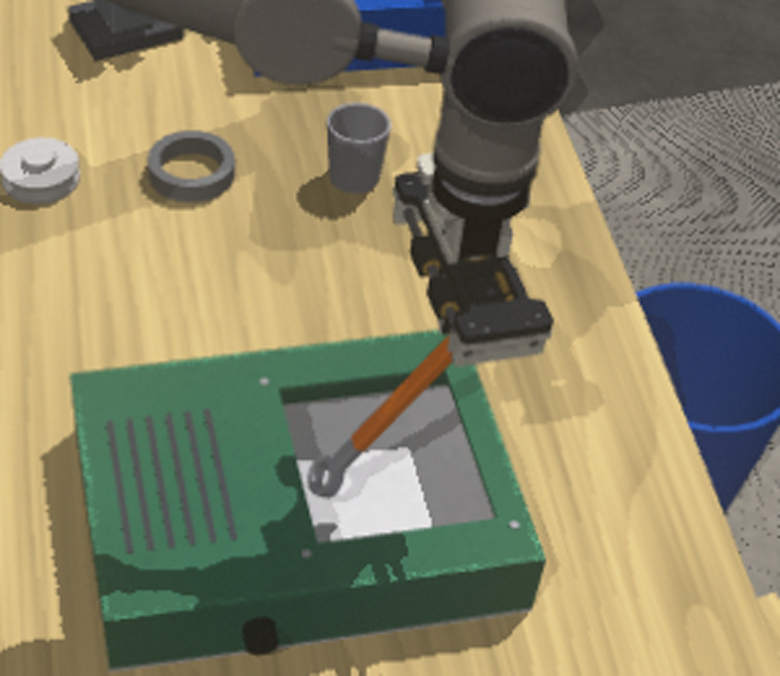

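Run:
```python
from h import *
c=robot.calibration("side");o,d=ray(c,[(365,263.8)]);d=d[0]
# vertical plane containing spanner: through (0.6693,-0.0643), dir yaw 4.95deg
t=np.array([.6693,-.0643,0]);n=np.array([-np.sin(np.radians(4.95)),np.cos(np.radians(4.95)),0])
p=o+d*(n@(t-o))/(n@d);print(p, np.degrees(np.arctan2(.2143+.004-p[2],t[0]-p[0])),np.linalg.norm(p-[.6693,-.0643,.218]))
```

```text
[ 0.5674664  -0.07311975  0.05319656] 58.33426703727147 0.19392793269631772
```

The rear ring is at (0.567, -0.073, 0.053), 194 mm from the grip point against the expected 191. The tilt is 58° and the clearance to the x=0 edge is about 14 mm. I'll lift on with a slight +x drift.

```bash
python3 -m crank '{"xyz":[[-0.2,-0.3,0],[-0.2,-0.5,0],[-0.2,-0.7,0],[-0.1,-0.8,0],[-0.1,-0.9,0],[0,-1,0],[0,-1,0],[0,-1,0],[0,-1,0],[0,-1,0],[0,-1,0],[0,-1,0],[0,-1,0],[0,-0.8,0],[0,-0.6,0],[0,-0.3,0],[0,0,0],[0,0,0],[0,0,0],[0,0,0]],"roll":[0,0,0,0,0,0,0,0,0,0,0,0,0,0,0,0,0,0,0,0]}' - 25
python3 tilt.py 9
```

```text
time: 16.5
tool_pos: [0.6773, -0.0636, 0.3433]
tool_rot: [-1.571, -0.001, -3.055]
contact_force: [0.2, 1.2, -2.8]
opening: 0.016
16.6 [ 0.67732959 -0.06361995  0.34347236] [ 0.48914203 -0.38411995 -2.53939307] 0.01553185410698971
```

View pics/side9.png

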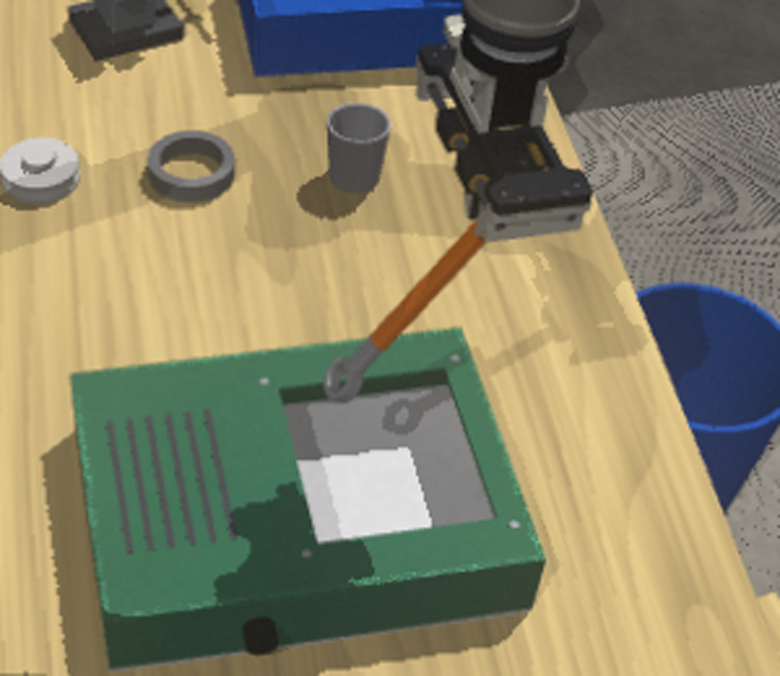

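View pics/wrist9.png

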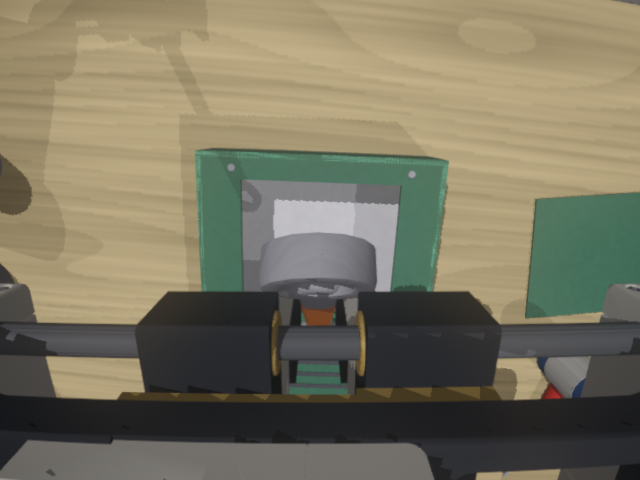

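```bash
python3 -m crank '{"xyz":[[0,-0.3,0],[0,-0.4,0],[0,-0.2,0],[0,0,0],[0,0,0],[0,0,0],[0,0,0],[0,0,0]],"roll":[0,0,0,0,0,0,0,0]}' - 25
python3 - <<'E'
from h import *
im=robot.read_camera("side")[:,:,::-1];z=cv2.resize(im[80:340,240:540],None,fx=2.6,fy=2.6);cv2.imwrite("pics/side10.png",z)
ob=robot.observe();t=ob["tool_pos"]
c=robot.calibration("side");o,d=ray(c,[(372.7,225.4)]);d=d[0]
n=np.array([-np.sin(np.radians(4.95)),np.cos(np.radians(4.95)),0])
t2=np.array([.6773,-.0636,.3434])
p=o+d*(n@(t2-o))/(n@d);print("before last lift",p,np.linalg.norm(p-t2-[0,0,.004]))
print(t,ob["contact_force"],ob["opening"],abs(ob["qvel"]).max(),ob["time"])
E
```

```text
time: 17.4
tool_pos: [0.6774, -0.0636, 0.3526]
tool_rot: [-1.571, -0.0, -3.055]
contact_force: [-0.1, -0.0, -2.0]
opening: 0.0154
before last lift [ 0.57744917 -0.07224802  0.18594701] 0.19003168904905465
[ 0.67737992 -0.06361372  0.35263484] [ 0.06302828  0.69922169 -2.99896601] 0.015589890150284221 0.0025306620032601447 17.45
```

View pics/side10.png

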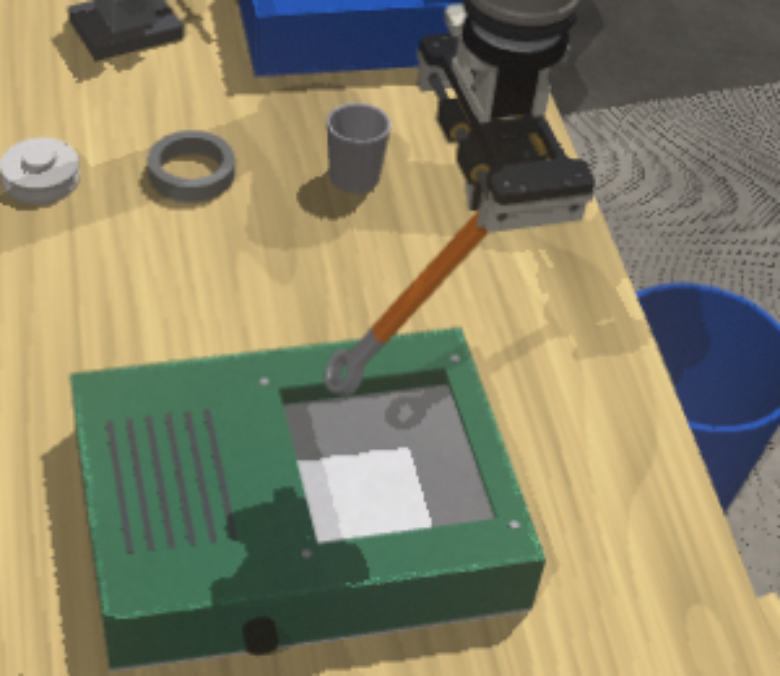

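The rear ring is at about z = 0.195 and its tip at about 0.175. The spanner is held still with a 25 N grip command and is clear of the casing, so I'm handing in.

```bash
python3 -c "
from cell import robot
print(robot.hand_in())"
```

```text
the job is handed in; nothing more can be done
None
```

The spanner is out of the casing and held still in the gripper. I handed the job in at about 17.5 s of the 38 s allowed; the hand-in gives no verdict.

- **How it was done:** I gripped the shank about 51 mm behind the front ring. With a light 5 N grip it pivoted in the pads to about 58°, its rear resting on the casing floor. I drew it out up and forward, then firmed the grip to 25 N.
- **Height:** from the side view, the rear ring was at about z = 0.186 m before a last 9 mm lift, so about 0.195 m at the end. By geometry, its lowest tip is about 0.175 m. The front ring is higher still; I did not measure it separately.
- **Grip and stillness:** the opening was 15.6 mm on the 16 mm shank, and the wrist force was about 3 N, the spanner's weight. The joints were practically at rest.
- **Contact:** the wrist force never read more than about 3 N at the points where I checked it. The last side view showed the spanner clear of the casing.
- **Other things on the bench:** the tape roll, pulley and tin look unmoved in the last side view. The cover, oil can and screwdriver were outside that crop. The wrist view just before the last lift showed the cover and parts of the other two, and the arm never went near them.

Two things disagreed along the way. The top and side views differed by about 6 mm on the spanner's x position, which the close wrist view settled. From the stated sizes I expected the gripper body to hit the casing top while lowering, but no contact occurred.

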